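# Close and clip the box of tins

### The arm

A 6-joint arm with a two-finger parallel gripper is mounted at the origin on the work surface. World frame = base frame: x ahead of the robot, y to its left, z up, the work surface at z = 0. Lengths are in m, angles in rad, forces in N, time in s.
With the tool pointing down it reaches from about 0.35 to 0.775 m from the base axis. Payload 5.5 kg.
Tool frame: the origin (TCP) lies between the finger pads; the fingertips stand 25 mm ahead of it and the grasp point (between the pads) lies 6 mm ahead of it (ctrl.finger_overhang is the z of the fingertips in the tool frame, in m); z points along the fingers, y is the line along which they close (so a half turn about z gives the same grasp; the last joint's range is limited). The gripper opens to 85 mm and grips with 20 to 120 N. Pads are 22 mm wide; open, the fingers measure 114 mm over their backs; the gripper's body (76 mm by 85 mm) begins 54 mm behind the grasp point. The pads swing forward as they close: fully open they stand 13 mm farther back than shut.
Start: joints at [-1.428, 0.313, 0.046, 1.304, 0, 1.431], TCP at [0.16, -0.552, 0.256] pointing down, gripper open.
Joint ranges: [-2.76, 2.76], [-0.86, 1.69], [-1.03, 1.26], [-2.2, 2.34], [-1.47, 1.5], [-3.14, 3.14]. Speed limits (rad/s): [2.57, 2.57, 3.14, 3.14, 3.14, 3.14].

### API

Orientations are given as a rotation vector (axis times angle).
In Python, from rig import ctrl, order, read_camera, camera_model, observe gives the robot as it stands (ctrl), with the cameras as plain functions, the job (order) and the readings as plain functions.
- The arm moves only by the tool shift_gripper, called after "Emit:" as a command line: name --pt "numbers of a row" for each row, then --argument value for the rest. Schema: {"type":"object","properties":{"deltas":{"type":"array","items":{"type":"array","items":{"type":"number"},"minItems":5,"maxItems":5},"minItems":1,"maxItems":10},"grip_n":{"type":"number"},"only":{"type":"string"},"quiet":{"type":"boolean"},"lines":{"type":"string"}},"required":["deltas"],"additionalProperties":false}. deltas is a list of rows, 1 to 10 of them, each of 5 numbers: dx, dy, dz in parts of the range, where 1.0 means 0.6 m, then a turn about the tool's z in normalised numbers (1 is 4 rad), then the opening from 0.0 (shut) to 1.0 (fully open); each row is the pose to reach, as a shift and turn from the pose commanded when the call began, along the tool's axes at that moment; what a row does not reach only later rows make up. A row lasts 1/10 s, in which the tool goes at most 0.05 m and 0.15 rad, less where a joint would pass 70% of its speed; a pose out of reach is approached as far as the arm can. The fingers move at their own pace and stop on an object; grip_n is the grip in N (left out, the last holds). Time passes only in rows, so rows that do not move let the fingers close. The tool returns the time, the measured TCP pose, the force, the opening and the grip force at its end. only (a regular expression) keeps the lines of the reply that match it, lines (a string "A,B") keeps lines A to B, and quiet returns only ok. No shift or turn number may pass 1 either way. Input that does not fit is refused with a message, and nothing moves.
- observe(): the state, without advancing time (a new reading comes with each control period).
- read_camera(name): name is "scene" or "side" or "wrist"; returns the picture (420x560x3 uint8, red, green, blue); there is no depth.
- camera_model(name): a dict with "intrinsics" (3x3 intrinsics, pixels), "k1" (the pictures are not rectified: a ray, as slopes to the right and down, at radius r is drawn at 1 + k1 r^2 times it, then the intrinsics apply), "T" (4x4, takes a point from camera to world coordinates). Camera axes: x right, y up, looking along -z (the intrinsics and any distortion apply to the point x, -y, -z); pixel columns grow to the right and rows downward; lengths in m; the calibration is good to about 2 mm. A picture is of the moment at which its call begins: read the wrist's pose just before it. camera_model takes no time and is no camera call; for the wrist camera it gives the pose at the moment of the call.
- order.finish_job(): hands the job in; it is judged then, once.
The state is a dict: "t": time; "qpos": joint angles; "qvel": joint speeds; "joint_torque": joint torques, N m; "ee_pos": TCP position; "eef_rot": TCP orientation; "wrist_force": force on the tool from outside, world axes, zero at the start; "wrist_torque": the same for the moment, N m; "grip_width": opening from 0.0 (shut) to 1.0 (fully open); "grip_force": force on a finger pad.
Only numpy, scipy, OpenCV 4.12 (cv2) and the standard library are available. Lean on these libraries where they do the work, as an engineer would, in place of code of your own. Each camera call takes 0.05 s, during which the arm holds its last target. There are 200 camera calls.

### The job

The open clear storage box of tins is packed and ready to go out: put its blue lid squarely on, then fasten the orange clip at each end by pushing it in over the edge of the lid until it snaps fully home. Leave the box upright on the table, and do not move or knock over the other stock and tools.

Things in the scene. Friction and masses are not known exactly. Their poses are not given: they have to be found in the camera images.
- tub: The open clear plastic storage box, 150 mm (its x) by 220 mm (its y) and 104 mm high, walls 3 mm, so the mouth is 144 x 214 mm; full of six tins that stay below the rim; about 2.9 kg, loose on the table. Origin: centre of its underside, z up. A clip hangs on each short end, at its +y and -y ends.
- tub_lid: Blue lid, right way up on the table, 0.2 kg, the same either way round: plate 154 mm (its x) by 224 mm (its y), 6 mm thick, top 14 mm above the origin, a bead on each short edge up to 20 mm; under it a rib, 141 x 211 mm over all, 8 mm deep, drops into the box's mouth. Origin: centre of the rib's underside; seated, it is 96 mm above the box's origin, axes along the box's (or half a turn round).
- lid_bar (a point): Centre of the top of the lid's grip bar: a straight blue bar in the middle of the lid, 80 mm long along the lid's y, 14 mm wide along its x, rising 22 mm above the plate, this point 36 mm above the lid's origin. It can be pinched from above.
- clip_a (a joint): Hinge angle of the orange clip at the box's +y end: 0 rad closed (plate in against the edge of the lid, lip over it), 0.4 to 0.62 at the start (leaning outward; it stays where it is left). With the lid seated, it swings freely to about 0.24, then its springy lip rides up on the lid's bead: about 7 N at most, near 0.18; past about 0.13 it snaps shut and stays. A lid not down on the rim blocks it.
- clip_b (a joint): The same for the orange clip at the box's -y end.
- clip_a_tab (a point): Top outer edge of clip a, mid-width: the place to push. Heights above the box's underside, distances along its y from its centre: hinge axis (along the box's x) 62 mm up, 125 mm out, 10 mm thick; the 70 mm wide, 4 mm thick plate rises from it, and closed it slopes in to this point, 123 mm up, 121 mm out; at 0.5 rad open, this point is 117 mm up, 151 mm out.
- clip_b_tab (a point): The same point of clip b, at the -y end of the box.
- soup_tin: Bystander: red tin, 73 mm across, 108 mm high; origin at the centre of its underside.
- nut_jar: Bystander: jar with a red cap, 72 mm across, 105 mm high; origin at the centre of its underside.
- pasta_carton: Bystander: blue upright carton, 45 x 90 x 150 mm; origin at the centre of its underside.
- bean_tin: Bystander: green tin, 66 mm across, 90 mm high; origin at the centre of its underside.
- tape_reel: Bystander: black tape dispenser with a reel, 150 x 55 x 96 mm; origin at the centre of its underside.
- marker: Bystander: marker pen lying on the table, 139 mm long, 18 mm thick; origin under its middle.
- cereal_carton: Bystander: purple cereal carton lying flat, 130 x 190 x 60 mm; origin at the centre of its underside.

How it is judged:
On the way, in this order (a step that is already met when the one before it is completed fails the run):
1. the lid sits squarely on the rim of the box, and neither clip is fastened yet (z of tub_lid in the frame of tub between 0.092 and 0.0985 m and horizontal distance between tub_lid and tub below 0.008 m and angle between the y axis of tub_lid and the y axis of tub, either way round below 0.06 rad and value of joint each of clip_a, clip_b above 0.3 rad), for 0.2 s.
2. one of the clips has snapped home over the lid (value of joint any of clip_a, clip_b below 0.06 rad), for 0.2 s.
At the end, for the whole second after the job is handed in: Both clips are fully closed (hinge within 0.06 rad of 0) with the lid seated on the rim (its origin within 8 mm of the box's centre, plate no more than 2.5 mm off the rim, squared up within 0.06 rad, level); the box stands upright on the table and all is at rest (value of joint each of clip_a, clip_b below 0.06 rad and z of tub_lid in the frame of tub between 0.092 and 0.0985 m and horizontal distance between tub_lid and tub below 0.008 m and angle between the y axis of tub_lid and the y axis of tub, either way round below 0.06 rad and angle between each of tub_lid, tub's own z axis and vertical below 0.05 rad and height (world z) of tub between -0.008 and 0.008 m and linear speed of each of tub, tub_lid below 0.02 m/s); the robot touches nothing.
It fails at once if the other stock or tools are shifted by more than 30 mm (distance of any of soup_tin, nut_jar, pasta_carton, bean_tin, tape_reel, marker, cereal_carton from where it was at the start of the episode above 0.03 m).
It fails at once if one of them is knocked over (angle between any of soup_tin, nut_jar, pasta_carton, bean_tin, tape_reel's own z axis and vertical above 0.4 rad).
It fails at once if the box is tipped (angle between tub's own z axis and vertical above 0.3 rad).
It also fails if it takes over 58 s, if anything falls off the work surface, if the arm or the gripper's body presses on something with over 40 N, if the wrist force passes 120 N, or if a joint passes its speed limit or range.

## Working session

There is one attempt and no reset: what is moved stays moved. The work goes in short steps, Python scripts to look and compute and a tool call to move; the robot and the scene stay as the last step left them, time stands still between calls to the robot, and variables do not carry over. Pictures are saved under pics/ and viewed, at most 10 in all, crops included, and the job is handed in when it is done.

```bash
ls; mkdir -p pics; python3 - <<'E'
from rig import ctrl, order, read_camera, camera_model, observe
import cv2,numpy as np
ims=[]
for n in ("scene","side"):
    im=read_camera(n); cv2.imwrite(f"pics/{n}0.png",im[:,:,::-1])
    m=camera_model(n); print(n,np.round(m["intrinsics"],1).tolist(),m["k1"],np.round(m["T"],3).tolist())
o=observe();print(o["t"],o["ee_pos"],o["eef_rot"],o["wrist_force"],o["grip_width"],ctrl.finger_overhang)
E
```

```text
pics
rig.py
scene [[408.1, 0.0, 270.5], [0.0, 408.1, 207.9], [0.0, 0.0, 1.0]] -0.09988716373980179 [[-0.633, -0.53, 0.564, 1.356], [0.774, -0.432, 0.463, 0.59], [-0.001, 0.73, 0.683, 1.043], [0.0, 0.0, 0.0, 1.0]]
side [[392.1, 0.0, 274.4], [0.0, 392.1, 205.2], [0.0, 0.0, 1.0]] -0.015249109314571251 [[-0.738, 0.489, -0.465, 0.05], [-0.675, -0.543, 0.5, 0.505], [-0.008, 0.682, 0.731, 0.916], [0.0, 0.0, 0.0, 1.0]]
0.1 [ 0.16036826 -0.55176261  0.25551641] [-3.10866066e+00 -4.42460929e-01  1.10265496e-05] [-0.32405549  1.87627265 -0.19535032] 1.0002038659721748 0.025
```

View pics/scene0.png

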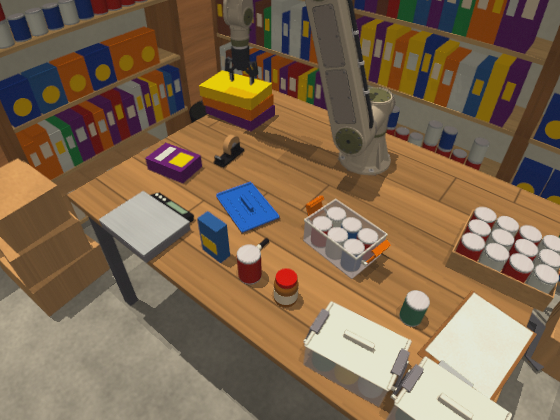

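View pics/side0.png

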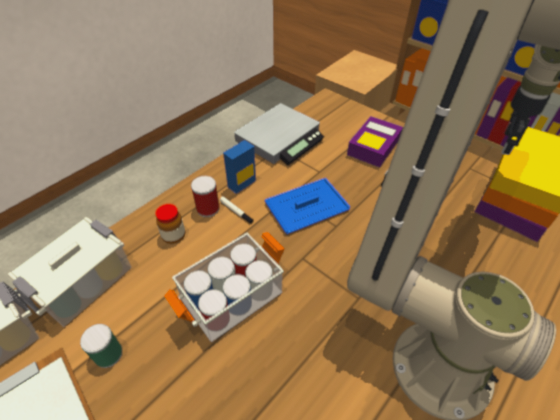

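Scene view: the blue lid is at (247,205), the box at (345,237), and the orange clips at (314,204) and (380,252). Side view: the lid is at (307,205), the box at (228,285), and the clips at (273,245) and (178,303).

```bash
cat > h.py <<'E'
import cv2,numpy as np
from rig import ctrl, order, read_camera, camera_model, observe
from scipy.optimize import least_squares
from scipy.spatial.transform import Rotation as R
def ray(m,p):
    K=m["intrinsics"];d=cv2.undistortPoints(np.array([[p]],float),np.array(K,float),np.array([m["k1"],0,0,0,0.]))[0,0]
    T=np.array(m["T"]);v=T[:3,:3]@np.array([d[0],-d[1],-1]);return T[:3,3],v/np.linalg.norm(v)
def onz(m,p,z):
    o,v=ray(m,p);return o+v*(z-o[2])/v[2]
def tri(obs):
    A=np.zeros((3,3));b=np.zeros(3);L=[ray(m,p) for m,p in obs]
    for o,v in L:
        P=np.eye(3)-np.outer(v,v);A+=P;b+=P@o
    x=np.linalg.solve(A,b);return x,max(np.linalg.norm((np.eye(3)-np.outer(v,v))@(x-o)) for o,v in L)
def proj(m,X):
    T=np.array(m["T"]);c=T[:3,:3].T@(np.array(X)-T[:3,3]);x=np.array([c[0],-c[1]])/-c[2];x=x*(1+m["k1"]*(x@x))
    K=m["intrinsics"];return np.array([K[0][0]*x[0]+K[0][2],K[1][1]*x[1]+K[1][2]])
def mask(im,col):
    h=cv2.cvtColor(im,cv2.COLOR_RGB2HSV)
    lo,hi={"blue":((100,150,70),(118,255,255)),"orange":((5,200,130),(14,255,255))}[col]
    return cv2.inRange(h,lo,hi)
def blobs(mk,amin):
    cs,_=cv2.findContours(mk,cv2.RETR_EXTERNAL,cv2.CHAIN_APPROX_NONE)
    return sorted([c for c in cs if cv2.contourArea(c)>amin],key=cv2.contourArea,reverse=True)
def quad(c):
    h=cv2.convexHull(c)
    for e in np.linspace(1,60,120):
        a=cv2.approxPolyDP(h,e,True)
        if len(a)<=4: return a[:,0].astype(float)
def toTool(d):
    return R.from_rotvec(observe()["eef_rot"]).inv().apply(d)
E
python3 - <<'E'
from h import *
for n in ("scene","side"):
    im=cv2.imread(f"pics/{n}0.png")[:,:,::-1].copy();m=camera_model(n)
    reg=(180,170,300,245) if n=="scene" else (255,170,360,240)
    mk=mask(im,"blue");k=np.zeros_like(mk);k[reg[1]:reg[3],reg[0]:reg[2]]=mk[reg[1]:reg[3],reg[0]:reg[2]]
    k=cv2.morphologyEx(k,cv2.MORPH_CLOSE,np.ones((5,5)))
    q=quad(blobs(k,300)[0]);P=np.array([onz(m,p,.014) for p in q]);print(n,q.tolist(),np.round(P,3).tolist(),P.mean(0),[np.linalg.norm(P[i]-P[i-1]).round(3) for i in range(4)])
    for c in blobs(mask(im,"orange"),15):
        M=cv2.moments(c);u=(M["m10"]/M["m00"],M["m01"]/M["m00"]);X=onz(m,u,.1)
        if .2<X[0]<.8: print(" orange",np.round(u,1),cv2.contourArea(c),X.round(3))
E
```

```text
scene [[250.0, 182.0], [278.0, 217.0], [242.0, 231.0], [217.0, 194.0]] [[0.442, -0.266, 0.014], [0.527, -0.056, 0.014], [0.661, -0.11, 0.014], [0.576, -0.316, 0.014]] [ 0.55137558 -0.18692231  0.014     ] [np.float64(0.143), np.float64(0.226), np.float64(0.144), np.float64(0.223)]
 orange [380.2 248.5] 115.5 [0.506 0.328 0.1  ]
 orange [315.  201.3] 76.5 [0.455 0.048 0.1  ]
side [[348.0, 206.0], [286.0, 232.0], [266.0, 200.0], [325.0, 179.0]] [[0.449, -0.264, 0.014], [0.525, -0.055, 0.014], [0.658, -0.111, 0.014], [0.578, -0.314, 0.014]] [ 0.55268533 -0.186112    0.014     ] [np.float64(0.138), np.float64(0.222), np.float64(0.145), np.float64(0.219)]
 orange [177.3 304.7] 292.0 [0.523 0.329 0.1  ]
 orange [272.1 244.3] 239.0 [0.479 0.054 0.1  ]
```

```bash
python3 - <<'E'
from h import *
o=observe();Rm=R.from_rotvec(o["eef_rot"]);M=Rm.as_matrix();print("tool axes cols",M.round(3).tolist())
print("shift to lid",toTool(np.array([.552,-.1865,.33])-o["ee_pos"]))
m=camera_model("wrist");print(np.round(m["intrinsics"],0).tolist(),m["k1"]);T=np.array(m["T"]);print("cam in tool",M.T@(T[:3,3]-o["ee_pos"]),(M.T@T[:3,:3]).round(3).tolist())
ly=np.arctan2(.2085,.0805);ty=np.arctan2(M[1,1],M[0,1]);tx=np.arctan2(M[1,0],M[0,0]);print("lid y dir",ly,"tool y",ty,"tool x",tx)
E
```

```text
tool axes cols [[0.96, 0.279, -0.0], [0.279, -0.96, 0.002], [0.0, -0.002, -1.0]]
shift to lid [ 0.47800777 -0.24160546 -0.07399575]
[[326.0, 0.0, 276.0], [0.0, 326.0, 210.0], [0.0, 0.0, 1.0]] -0.018693206411866083
cam in tool [ 0.07575733 -0.00038353 -0.11741594] [[0.0, 0.956, 0.295], [1.0, 0.0, -0.001], [-0.001, 0.295, -0.956]]
lid y dir 1.2023375595367178 tool y -1.2880320052312193 tool x 0.2827639744504023
```

The manual's scale: shifts go in shares of 0.6 m and turns go in shares of 4 rad. Converting my numbers, 0.41 m / 0.6 = 0.6833, 0.37 m / 0.6 = 0.6167, -0.92 rad / 4 = -0.23.

Emit:
shift_gripper --pt "0.0667 -0.0333 -0.05 -0.025 1" --pt "0.15 -0.075 -0.1167 -0.05 1" --pt "0.2167 -0.1083 -0.1233 -0.0875 1" --pt "0.2833 -0.1433 -0.1233 -0.125 1" --pt "0.35 -0.1767 -0.1233 -0.1625 1" --pt "0.4167 -0.21 -0.1233 -0.2 1" --pt "0.4833 -0.245 -0.1233 -0.23 1" --pt "0.55 -0.2783 -0.1233 -0.23 1" --pt "0.6167 -0.3117 -0.1233 -0.23 1" --pt "0.6833 -0.345 -0.1233 -0.23 1" --grip_n 40

```text
t: 1.1
ee_pos: [0.4974, -0.2374, 0.33]
eef_rot: [-2.59, -1.777, 0.0]
wrist_force: [0.1, -1.1, -0.7]
grip_width: 0.997
grip_force: 0.0
```

```bash
python3 - <<'E'
from h import *
o=observe();M=R.from_rotvec(o["eef_rot"]).as_matrix()
print("rem",toTool(np.array([.552,-.1865,.33])-o["ee_pos"]),"turn left",np.arctan2(M[1,0],M[0,0])-1.202,o["qpos"].round(2) if hasattr(o["qpos"],'round') else o["qpos"])
E
```

```text
rem [ 6.71118350e-02  3.26578900e-02 -1.56093354e-05] turn left 0.0009226320813877642 [-0.59  0.26  0.15  1.46 -0.    1.35]
```

To row units: 0.12 m / 0.6 = 0.2, 0.09 m / 0.6 = 0.15.

```bash
cat > look.py <<'E'
import sys,pickle
from h import *
m=camera_model("wrist");im=read_camera("wrist");n=sys.argv[1]
cv2.imwrite(f"pics/{n}.png",im[:,:,::-1]);pickle.dump(m,open(f"pics/{n}.pkl","wb"))
E
python3 look.py w1
```

Emit:
shift_gripper --pt "0.0833 0.0333 0 0 1" --pt "0.15 0.055 0 0 1" --pt "0.2 0.055 0 0 1" --pt "0.2 0.055 0 0 1" --pt "0.2 0.055 0 0 1"

```text
t: 1.65
ee_pos: [0.5703, -0.1385, 0.3298]
eef_rot: [-2.588, -1.779, 0.002]
wrist_force: [0.0, -0.8, 0.8]
grip_width: 1.005
grip_force: 0.0
```

```bash
python3 look.py w2
python3 - <<'E'
from h import *;import pickle
for n in("w1","w2"):
    im=cv2.imread(f"pics/{n}.png")[:,:,::-1].copy();m=pickle.load(open(f"pics/{n}.pkl","rb"))
    mk=cv2.morphologyEx(mask(im,"blue"),cv2.MORPH_CLOSE,np.ones((5,5)))
    b=blobs(mk,300);print(n,[cv2.contourArea(c) for c in b]);q=quad(b[0]);P=np.array([onz(m,p,.014) for p in q])
    print(q.tolist(),P.round(4)[:,:2].tolist(),P.mean(0).round(4),[np.linalg.norm(P[i]-P[i-1]).round(4) for i in range(4)])
E
```

```text
w1 [20759.0]
[[365.0, 15.0], [340.0, 200.0], [248.0, 200.0], [240.0, 18.0]] [[0.662, -0.1046], [0.5647, -0.3101], [0.4464, -0.2645], [0.5229, -0.0547]] [ 0.549  -0.1835  0.014 ] [np.float64(0.1478), np.float64(0.2274), np.float64(0.1268), np.float64(0.2234)]
w2 [16152.5, 1716.0]
[[220.0, 119.0], [300.0, 120.0], [324.0, 277.0], [225.0, 273.0]] [[0.5266, -0.0533], [0.6219, -0.0912], [0.5792, -0.3159], [0.4445, -0.2571]] [ 0.5431 -0.1794  0.014 ] [np.float64(0.2198), np.float64(0.1026), np.float64(0.2288), np.float64(0.147)]
```

View pics/w2.png

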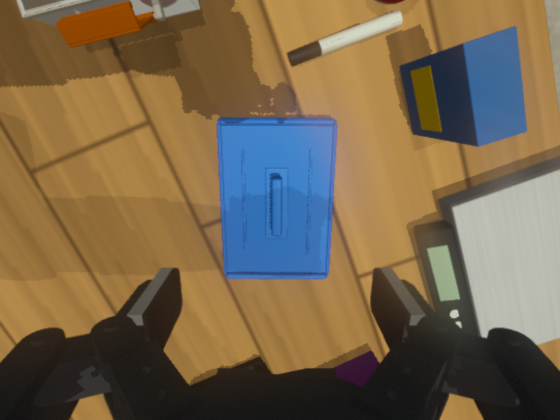

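The lid's corners are near (219,119), (336,119), (328,278) and (226,278), and the bar is around (277,204). Glare cut the mask at the upper right, so I'll loosen it, then isolate the bar in both wrist views.

```bash
python3 - <<'E'
from h import *;import pickle
cr=[]
for n in("w1","w2"):
    im=cv2.imread(f"pics/{n}.png")[:,:,::-1].copy();m=pickle.load(open(f"pics/{n}.pkl","rb"))
    h=cv2.cvtColor(im,cv2.COLOR_RGB2HSV);mk=cv2.inRange(h,(98,80,60),(128,255,255))
    if n=="w2": mk[:,345:]=0
    else: mk[205:]=0
    mk=cv2.morphologyEx(mk,cv2.MORPH_OPEN,np.ones((5,5)));b=blobs(mk,1000)
    q=quad(b[0]);P=np.array([onz(m,p,.016) for p in q])
    print(n,q.tolist(),P.round(4)[:,:2].tolist(),P.mean(0).round(4),[np.linalg.norm(P[i]-P[i-1]).round(4) for i in range(4)])
    c=proj(m,[.551,-.186,.036]).astype(int);print(c)
    a=im[c[1]-50:c[1]+50,c[0]-60:c[0]+60];cr.append(cv2.resize(a,None,fx=3.3,fy=5,interpolation=cv2.INTER_CUBIC));print("crop origin",c-[60,50])
cv2.imwrite("pics/bar.png",np.hstack(cr)[:,:,::-1])
E
```

```text
w1 [[364.0, 14.0], [354.0, 198.0], [247.0, 200.0], [241.0, 16.0]] [[0.6606, -0.1034], [0.5833, -0.3137], [0.4454, -0.2636], [0.5248, -0.0537]] [ 0.5536 -0.1836  0.016 ] [np.float64(0.1446), np.float64(0.224), np.float64(0.1467), np.float64(0.2244)]
[301 116]
crop origin [241  66]
w2 [[334.0, 120.0], [326.0, 276.0], [228.0, 278.0], [218.0, 120.0]] [[0.6624, -0.1066], [0.5826, -0.3143], [0.446, -0.2654], [0.5241, -0.0536]] [ 0.5538 -0.185   0.016 ] [np.float64(0.1481), np.float64(0.2225), np.float64(0.1451), np.float64(0.2258)]
[274 209]
crop origin [214 159]
```

View pics/bar.png

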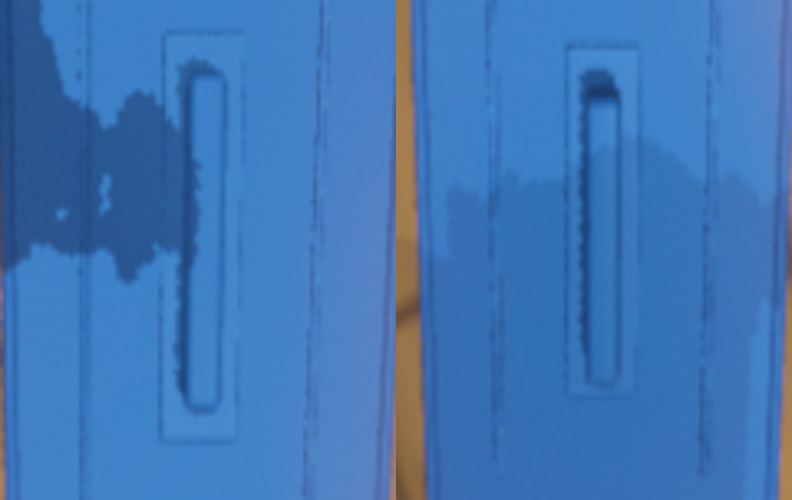

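In the crop the bar top is centred at (206,240) in the left view and (601,240) in the right. That makes w1 pixel (303.4,114.0) and w2 pixel (276.3,206.9).

```bash
python3 - <<'E'
from h import *;import pickle
m1,m2=[pickle.load(open(f"pics/{n}.pkl","rb")) for n in("w1","w2")]
print(tri([(m1,(303.4,114.)),(m2,(276.3,206.9))]))
print(onz(m1,(303.4,114.),.036),onz(m2,(276.3,206.9),.036))
g=np.array([.553,-.1845])
# axis angle from long sides
P=np.array([[.6615,-.105],[.583,-.314],[.4457,-.2645],[.5245,-.0537]])
d=(P[0]-P[1])+(P[3]-P[2]);print("y dir",np.arctan2(d[1],d[0]))
o=observe();M=R.from_rotvec(o["eef_rot"]).as_matrix();print("tool x",np.arctan2(M[1,0],M[0,0]))
print("shift to bar, tcp z .03",toTool(np.array([*g,.03])-o["ee_pos"]))
E
```

```text
(array([ 0.55425084, -0.18368084,  0.03352568]), np.float64(0.00034359015427043145))
[ 0.55434955 -0.18378275  0.036     ] [ 0.55424006 -0.18277506  0.036     ]
y dir 1.2122867326743074
tool x 1.2029433686430944
shift to bar, tcp z .03 [-0.04813396  0.00063568  0.29996843]
```

To row units: 0.259 m / 0.6 = 0.4317, 0.25 m / 0.6 = 0.4167, -0.17 rad / 4 = -0.0425.

Emit:
shift_gripper --pt "0.05 -0.0333 0 -0.0075 1" --pt "0.1167 -0.0833 0 -0.0175 1" --pt "0.1833 -0.1333 0 -0.025 1" --pt "0.25 -0.1833 0 -0.0325 1" --pt "0.3167 -0.2333 0 -0.0425 1" --pt "0.3833 -0.275 0 -0.05 1" --pt "0.4167 -0.3 0 -0.05 1" --pt "0.4317 -0.31 0 -0.05 1" --pt "0.4317 -0.31 0 -0.05 1" --pt "0.4317 -0.31 0 -0.05 1"

```text
t: 2.7
ee_pos: [0.4905, 0.1683, 0.3302]
eef_rot: [2.401, 2.025, -0.0]
wrist_force: [0.2, -0.3, 0.1]
grip_width: 0.999
grip_force: 0.0
```

```bash
python3 look.py b1
```

Emit:
shift_gripper --pt "0.0667 -0.0667 0 0 1" --pt "0.1 -0.1 0 0 1" --pt "0.1 -0.1 0 0 1" --pt "0.1 -0.1 0 0 1"

```text
t: 3.15
ee_pos: [0.4413, 0.2381, 0.3303]
eef_rot: [2.4, 2.026, 0.0]
wrist_force: [0.8, 0.1, -0.6]
grip_width: 1.0
grip_force: 0.0
```

```bash
python3 look.py b2
python3 - <<'E'
import cv2,numpy as np
a,b=cv2.imread("pics/b1.png"),cv2.imread("pics/b2.png")
cv2.imwrite("pics/b12.png",cv2.resize(np.vstack([a[:330],b[:330]]),None,fx=1,fy=1)[:600] if 0 else np.hstack([a[0:400,80:480],b[0:400,80:480]]))
E
```

```text
(no output)
```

View pics/b12.png

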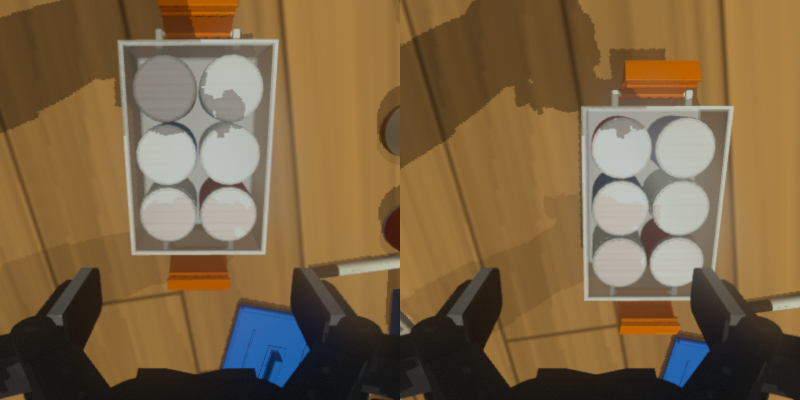

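The rim's outer corners, in full-image pixels:
- **b1:** (198,41), (359,40), (346,254), (212,254)
- **b2:** (262,107), (413,107), (264,299); the lower-right one is hidden behind a finger.

The clips are at the top and bottom of both views. Next I'll triangulate the corners and fit the rim edges.

```bash
python3 - <<'E'
from h import *;import pickle
m1,m2=[pickle.load(open(f"pics/{n}.pkl","rb")) for n in("b1","b2")]
q1=[(198,41),(359,40),(346,254),(212,254)];q2=[(262,107),(413,107),(395,299),(264,299)]
for i in (0,1,3):print("tri",[np.round(x,4) for x in tri([(m1,q1[i]),(m2,q2[i])])])
def line(g,a,b,w=6):   # strongest outer gradient along normals, then robust line fit
    a,b=np.array(a,float),np.array(b,float);t=(b-a)/np.linalg.norm(b-a);nrm=np.array([t[1],-t[0]]) # outward for clockwise
    pts=[]
    s=np.arange(-w,w+.01,.25)
    for f in np.linspace(.06,.94,60):
        p=a+(b-a)*f;xy=(p+s[:,None]*nrm).astype(np.float32)
        v=cv2.remap(g,xy[:,0].reshape(-1,1),xy[:,1].reshape(-1,1),cv2.INTER_LINEAR)[:,0]
        d=-np.gradient(cv2.GaussianBlur(v.reshape(-1,1),(1,7),0)[:,0]);k=d.argmax();pts.append(p+s[k]*nrm)
    return cv2.fitLine(np.array(pts,np.float32),cv2.DIST_HUBER,0,.01,.01).ravel()
def cross(l,m):
    A=np.array([[l[0],-m[0]],[l[1],-m[1]]]);s=np.linalg.solve(A,[m[2]-l[2],m[3]-l[3]]);return np.array(l[2:])+s[0]*np.array(l[:2])
for n,m,q in(("b1",m1,q1),("b2",m2,q2)):
    im=cv2.imread(f"pics/{n}.png");g=im[:,:,0].astype(np.float32) # blue channel: white vs wood
    L=[line(g,q[i],q[(i+1)%4]) for i in range(4)];c=[cross(L[i-1],L[i]) for i in range(4)]
    P=np.array([onz(m,p,.104) for p in c]);print(n,np.round(c,1).tolist(),P.round(4)[:,:2].tolist(),"ctr",P.mean(0).round(4),[np.linalg.norm(P[i]-P[i-1]).round(4) for i in range(4)])
    d=(P[0]-P[3]);e=P[1]-P[2];print("dirs",np.arctan2(d[1],d[0]),np.arctan2(e[1],e[0]), [np.arctan2(*(P[i]-P[j])[1::-1])+np.pi/2 for i,j in((1,0),(2,3))])
    h=mask(im[:,:,::-1].copy(),"orange")
    for cc in blobs(h,200): r=cv2.boundingRect(cc);print("clip",r)
E
```

```text
tri [array([0.4412, 0.3171, 0.104 ]), np.float64(0.0001)]
tri [array([0.5929, 0.2921, 0.102 ]), np.float64(0.0005)]
tri [array([0.403 , 0.096 , 0.0987]), np.float64(0.0001)]
b1 [[196.89999389648438, 39.5], [358.1000061035156, 38.099998474121094], [345.20001220703125, 254.5], [210.6999969482422, 254.5]] [[0.4405, 0.3185], [0.5921, 0.2938], [0.5557, 0.0715], [0.4028, 0.0977]] ctr [0.4978 0.1954 0.104 ] [np.float64(0.2239), np.float64(0.1537), np.float64(0.2253), np.float64(0.1551)]
dirs 1.4020699927554217 1.4083774038360046 [np.float64(1.4097015740256038), np.float64(1.4004163478615572)]
clip (517, 105, 43, 60)
clip (270, 17, 43, 21)
b2 [[260.3999938964844, 105.5], [413.5, 105.5], [391.29998779296875, 300.20001220703125], [263.70001220703125, 300.6000061035156]] [[0.44, 0.3189], [0.5923, 0.2933], [0.5557, 0.0714], [0.4032, 0.0972]] ctr [0.4978 0.1952 0.104 ] [np.float64(0.2247), np.float64(0.1545), np.float64(0.2249), np.float64(0.1546)]
dirs 1.4063054523056442 1.4070665122022592 [np.float64(1.404623024781978), np.float64(1.4034793962942171)]
clip (305, 66, 72, 23)
```

```bash
python3 - <<'E'
from h import *
o=observe();M=R.from_rotvec(o["eef_rot"]).as_matrix();a=np.arctan2(M[1,0],M[0,0]);print("tool x",a,"turn",a-1.212, toTool(np.array([.5543,-.1838,.042])-o["ee_pos"]))
E
```

```text
tool x 1.4014178645670363 turn 0.18941786456703635 [-0.39645401  0.18201161  0.28850045]
```

To row units: -0.396 m / 0.6 = -0.66, -0.376 m / 0.6 = -0.6267, 0.189 rad / 4 = 0.0473.

Emit:
shift_gripper --pt "-0.05 0.0217 0 0.0125 1" --pt "-0.1167 0.05 0 0.025 1" --pt "-0.1917 0.0833 0 0.0375 1" --pt "-0.2667 0.1167 0 0.0473 1" --pt "-0.3417 0.15 0 0.0473 1" --pt "-0.4167 0.1917 0 0.0473 1" --pt "-0.4917 0.225 0 0.0473 1" --pt "-0.5667 0.2583 0 0.0473 1" --pt "-0.6267 0.2867 0 0.0473 1" --pt "-0.66 0.3033 0.05 0.0473 1"

```text
t: 4.2
ee_pos: [0.5559, -0.1886, 0.303]
eef_rot: [2.58, 1.78, 0.005]
wrist_force: [0.9, -0.4, -0.4]
grip_width: 1.002
grip_force: 0.0
```

Emit:
shift_gripper --pt "0 0 0.0833 0 1" --pt "0 0 0.1667 0 1" --pt "0 0 0.2417 0 1" --pt "0 0 0.3 0 1" --pt "0 0 0.35 0 1" --pt "0 0 0.3833 0 1" --pt "0 0 0.4 0 1" --pt "0 0 0.4 0 1"

```text
t: 5.0
ee_pos: [0.5528, -0.183, 0.0588]
eef_rot: [-2.58, -1.788, 0.003]
wrist_force: [0.6, 0.2, 0.3]
grip_width: 1.002
grip_force: 0.0
```

```bash
python3 - <<'E'
from h import *
o=observe();M=R.from_rotvec(o["eef_rot"]).as_matrix();a=np.arctan2(M[1,0],M[0,0]);print("turn",a-1.212, toTool(np.array([.5543,-.1838,.042])-o["ee_pos"]))
E
```

```text
turn -0.0002479756326001503 [-0.00023313  0.00169158  0.01674844]
```

To row units: 0.016 m / 0.6 = 0.0267, 0.01 m / 0.6 = 0.0167.

Emit:
shift_gripper --pt "0 0.0025 0.0167 0 1" --pt "0 0.0025 0.0267 0 0.8" --pt "0 0.0025 0.0267 0 0.4" --pt "0 0.0025 0.0267 0 0" --pt "0 0.0025 0.0267 0 0" --pt "0 0.0025 0.0267 0 0" --pt "0 0.0025 0.0267 0 0" --pt "0 0.0025 0.0267 0 0" --grip_n 50

```text
t: 5.8
ee_pos: [0.556, -0.1827, 0.045]
eef_rot: [2.579, 1.791, 0.001]
wrist_force: [-1.4, 1.3, 3.7]
grip_width: 0.153
grip_force: 50.4
```

To row units: -0.22 m / 0.6 = -0.3667, -0.02 m / 0.6 = -0.0333.

Emit:
shift_gripper --pt "0 0 -0.0333 0 0" --pt "0 0 -0.0833 0 0" --pt "0 0 -0.15 0 0" --pt "0 0 -0.225 0 0" --pt "0 0 -0.3 0 0" --pt "0 0 -0.35 0 0" --pt "0 0 -0.3667 0 0" --pt "0 0 -0.3667 0 0" --pt "0 0 -0.3667 0 0"

```text
t: 6.7
ee_pos: [0.5547, -0.1822, 0.262]
eef_rot: [-2.578, -1.79, 0.003]
wrist_force: [0.3, 0.9, -3.3]
grip_width: 0.151
grip_force: 49.7
```

```bash
python3 look.py g1
python3 - <<'E'
from h import *;import pickle
n="g1";im=cv2.imread(f"pics/{n}.png")[:,:,::-1].copy();m=pickle.load(open(f"pics/{n}.pkl","rb"))
o=observe();M=R.from_rotvec(o["eef_rot"]).as_matrix();a=np.arctan2(M[1,0],M[0,0]);print(o["ee_pos"],"tool x",a)
print("box shift",toTool(np.array([.4978,.1953,.27])-o["ee_pos"]),a-1.4056)
print([proj(m,o["ee_pos"]+M@np.array([x,y,.03])).round(0).tolist() for x,y in((.112,-.077),(.112,.077),(-.112,.077),(-.112,-.077))])
E
```

```text
[ 0.55446048 -0.18202918  0.26151756] tool x 1.2138252260863402
box shift [ 0.33374573 -0.18497693 -0.00754937] -0.1917747739136597
[[84.0, 17.0], [464.0, 17.0], [401.0, 432.0], [149.0, 433.0]]
```

View pics/g1.png

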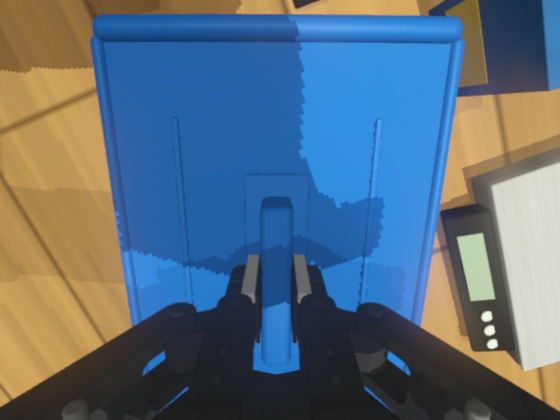

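The lid is held level. Its far bead runs from (94,15) to (463,15), the sides pass (128,300) and (428,300), and the bar is centred at column 277. I'll use this view to get the lid's offset in the hand.

```bash
python3 - <<'E'
from h import *;import pickle
m=pickle.load(open("pics/g1.pkl","rb"));o=observe();M=R.from_rotvec(o["eef_rot"]).as_matrix()
def tl(p,zt): return (M.T@(onz(m,p,o["ee_pos"][2]-zt)-o["ee_pos"])).round(4)
for z in(.025,.031):print(z,[tl(p,z).tolist() for p in((278,15),(94,28),(463,28),(128,300),(428,300))])
for r in ((277,198),(277,362)):print("bar ends",tl(r,.009))
# precise edges at rows
im=cv2.imread("pics/g1.png")[:,:,::-1].copy();h=cv2.cvtColor(im,cv2.COLOR_RGB2HSV);mk=cv2.inRange(h,(98,80,40),(128,255,255))
for r in (60,100,140,180,220):
    x=np.where(mk[r]>0)[0];x=x[x<480];g=np.split(x,np.where(np.diff(x)>8)[0]+1);g=max(g,key=len)
    print(r,g[0],g[-1],(tl((g[0],r),.028)+tl((g[-1],r),.028))/2,tl((g[-1],r),.028)[1]-tl((g[0],r),.028)[1])
print("top row col 250",np.where(mk[:60,250])[0][0],np.where(mk[:60,380])[0][0],"col120",np.where(mk[:60,130])[0][0])
E
```

```text
0.025 [[0.1111, 0.0014, 0.025], [0.107, -0.0714, 0.0254], [0.107, 0.0744, 0.0247], [-0.0159, -0.0741, 0.0253], [-0.0157, 0.0772, 0.0247]]
0.031 [[0.1126, 0.0014, 0.031], [0.1083, -0.0744, 0.0314], [0.1083, 0.0775, 0.0307], [-0.0197, -0.0772, 0.0313], [-0.0196, 0.0805, 0.0306]]
bar ends [0.0417 0.001  0.009 ]
bar ends [-0.0394  0.001   0.009 ]
60 93 461 [0.0957  0.00095 0.02805] 0.1521
100 99 455 [0.0799  0.001   0.02805] 0.152
140 105 449 [0.0631  0.00095 0.02805] 0.15189999999999998
180 110 443 [0.04515 0.0008  0.028  ] 0.15239999999999998
220 116 444 [0.0258 0.0025 0.028 ] 0.1558
top row col 250 15 16 col120 14
```

To row units: 0.333 m / 0.6 = 0.555, -0.186 m / 0.6 = -0.31, -0.192 rad / 4 = -0.048.

Emit:
shift_gripper --pt "0.0333 -0.0167 0 0 0" --pt "0.0917 -0.05 0 -0.0075 0" --pt "0.1583 -0.0883 0 -0.015 0" --pt "0.225 -0.125 0 -0.0225 0" --pt "0.2917 -0.1617 0 -0.03 0" --pt "0.3583 -0.2 0 -0.0375 0" --pt "0.425 -0.2367 0 -0.045 0" --pt "0.4917 -0.2733 0 -0.048 0" --pt "0.5333 -0.2967 0 -0.048 0" --pt "0.555 -0.31 0 -0.048 0"

```text
t: 7.75
ee_pos: [0.4958, 0.1967, 0.2619]
eef_rot: [-2.392, -2.033, 0.005]
wrist_force: [0.6, -1.4, -2.2]
grip_width: 0.15
grip_force: 49.6
```

```bash
cat > rem.py <<'E'
from h import *;import sys
t=[float(v) for v in sys.argv[1:5]];P=[];A=[]
o=observe();M=R.from_rotvec(o["eef_rot"]).as_matrix();a=np.arctan2(M[1,0],M[0,0])
print("turn",round(a-t[3],4),"shift",toTool(np.array(t[:3])-o["ee_pos"]).round(4),"F",np.round(o["wrist_force"],1),"tilt",M[:,2].round(4))
E
```

Emit:
shift_gripper --pt "0 0 0.05 0 0" --pt "0 0 0.1 0 0" --pt "0 0 0.125 0 0" --pt "0 0 0.125 0 0" --pt "0 0 0.125 0 0"

```text
t: 8.25
ee_pos: [0.4972, 0.1939, 0.1885]
eef_rot: [-2.397, -2.029, 0.003]
wrist_force: [0.2, 0.5, -1.8]
grip_width: 0.152
grip_force: 49.5
```

```bash
python3 rem.py .4968 .1952 .141 1.4056
```

```text
turn -0.0006 shift [ 0.0013 -0.0005  0.0475] F [ 0.2  0.5 -1.8] tilt [-2.e-03 -7.e-04 -1.e+00]
```

To row units: 0.034 m / 0.6 = 0.0567, 0.03 m / 0.6 = 0.05.

Emit:
shift_gripper --pt "0.0017 -0.0008 0.025 0 0" --pt "0.0017 -0.0008 0.05 0 0" --pt "0.0017 -0.0008 0.0567 0 0" --pt "0.0017 -0.0008 0.0567 0 0" --pt "0.0017 -0.0008 0.0567 0 0"

```text
t: 8.75
ee_pos: [0.498, 0.1955, 0.1563]
eef_rot: [2.397, 2.03, 0.002]
wrist_force: [0.6, -0.8, -1.8]
grip_width: 0.149
grip_force: 49.5
```

```bash
python3 rem.py .4968 .1952 .141 1.4056;python3 rem.py .4968 .1952 .141 1.4056; python3 look.py p1
```

```text
turn -0.0001 shift [-0.0005 -0.0011  0.0153] F [ 0.6 -0.8 -1.8] tilt [ 1.5e-03  2.0e-04 -1.0e+00]
turn -0.0001 shift [-0.0005 -0.0011  0.0153] F [ 0.6 -0.8 -1.8] tilt [ 1.5e-03  2.0e-04 -1.0e+00]
```

View pics/p1.png

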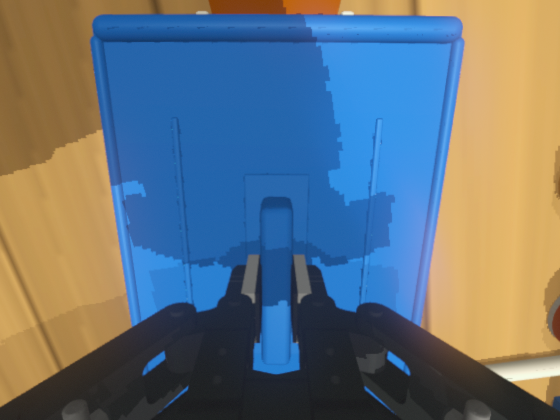

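The lid hovers over the box. The brackets at columns 202 and 348 and the clip at about 276 are centred slightly left of the lid, which is at 278.5. So I'll nudge it about 0.8 mm along −y and lower it slowly.

To row units: 0.009 m / 0.6 = 0.015, 0.008 m / 0.6 = 0.0133.

Emit:
shift_gripper --pt "0 -0.0013 0.0033 0 0" --pt "0 -0.0013 0.0067 0 0" --pt "0 -0.0013 0.01 0 0" --pt "0 -0.0013 0.0133 0 0" --pt "0 -0.0013 0.015 0 0" --pt "0 -0.0013 0.015 0 0"

```text
t: 9.4
ee_pos: [0.4966, 0.1959, 0.1465]
eef_rot: [2.397, 2.031, 0.001]
wrist_force: [-0.8, 1.2, 0.1]
grip_width: 0.149
grip_force: 50.1
```

```bash
python3 rem.py .4968 .1952 .141 1.4056
```

```text
turn 0.0004 shift [-0.0007  0.0003  0.0055] F [-0.8  1.2  0.1] tilt [ 6.e-04  3.e-04 -1.e+00]
```

To row units: 0.006 m / 0.6 = 0.01, 0.005 m / 0.6 = 0.0083.

Emit:
shift_gripper --pt "0 0 0.0033 0 0" --pt "0 0 0.0067 0 0" --pt "0 0 0.0083 0 0" --pt "0 0 0.01 0 0" --pt "0 0 0.01 0 0"

```text
t: 9.9
ee_pos: [0.4975, 0.1965, 0.1409]
eef_rot: [-2.396, -2.031, -0.005]
wrist_force: [0.1, 4.2, 4.5]
grip_width: 0.149
grip_force: 50.5
```

```bash
python3 rem.py .4968 .1952 .141 1.4056
```

```text
turn 0.0006 shift [-0.0014 -0.0005 -0.0001] F [0.1 4.2 4.5] tilt [ 0.0023  0.0022 -1.    ]
```

To row units: 0.003 m / 0.6 = 0.005, -0.0007 m / 0.6 = -0.0012.

Emit:
shift_gripper --pt "-0.0012 0 0.0017 0 0" --pt "-0.0012 0 0.0033 0 0" --pt "-0.0012 0 0.005 0 0" --pt "-0.0012 0 0.005 0 0"

```text
t: 10.3
ee_pos: [0.4975, 0.1965, 0.1409]
eef_rot: [-2.396, -2.032, -0.009]
wrist_force: [-4.9, 5.0, 23.4]
grip_width: 0.149
grip_force: 53.1
```

```bash
python3 rem.py .4968 .1952 .141 1.4056
```

```text
turn 0.0011 shift [-0.0014 -0.0005 -0.0001] F [-4.9  5.  23.4] tilt [ 0.0044  0.0039 -1.    ]
```

To row units: -0.16 m / 0.6 = -0.2667, -0.14 m / 0.6 = -0.2333.

Emit:
shift_gripper --pt "0 0 -0.005 0 0" --pt "0 0 -0.005 0 0.5" --pt "0 0 -0.005 0 0.6" --pt "0 0 -0.005 0 0.6" --pt "0 0 -0.0333 0 0.6" --pt "0 0 -0.1 0 0.6" --pt "0 0 -0.1667 0 0.6" --pt "0 0 -0.2333 0 0.6" --pt "0 0 -0.2667 0 0.6" --pt "0 0 -0.2667 0 0.6"

```text
t: 11.3
ee_pos: [0.4978, 0.1949, 0.3003]
eef_rot: [2.395, 2.028, 0.007]
wrist_force: [-0.5, 0.1, -0.5]
grip_width: 0.598
grip_force: 0.0
```

Emit:
shift_gripper --pt "-0.05 0 -0.05 0 0.6" --pt "-0.05 0 -0.05 0 0.6" --pt "-0.05 0 -0.05 0 0.6"

```text
t: 11.6
ee_pos: [0.4914, 0.1648, 0.3264]
eef_rot: [-2.398, -2.029, 0.001]
wrist_force: [0.7, 0.3, -0.5]
grip_width: 0.6
grip_force: 0.0
```

```bash
python3 look.py s1
python3 - <<'E'
from h import *
for n in("scene","side"): cv2.imwrite(f"pics/{n}1.png",read_camera(n)[:,:,::-1])
a=cv2.imread("pics/s1.png");b=cv2.imread("pics/scene1.png")[160:300,270:430];c=cv2.imread("pics/side1.png")[210:350,150:310]
k=np.vstack([cv2.resize(b,(240,210)),cv2.resize(c,(240,210))]);cv2.imwrite("pics/after.png",np.hstack([a,k]))
E
```

```text
(no output)
```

View pics/after.png

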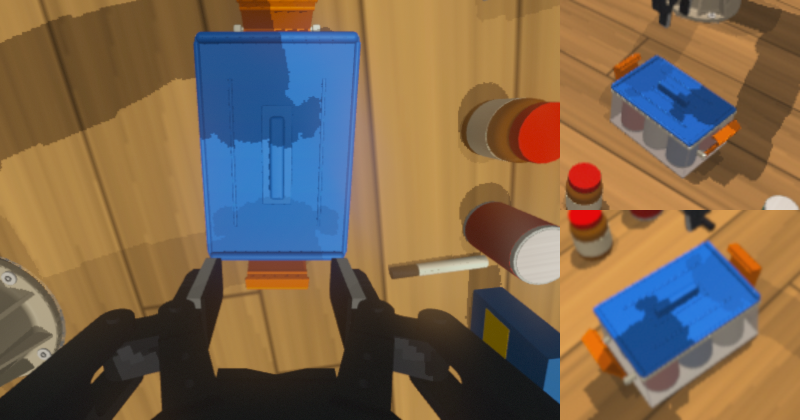

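The lid sits flat and square in all three views. The clips are still open, at (277,12) and (277,282) in the wrist view, and the marker is clear at (440,268). Next is clip b at the −y end, pushed with the fingers closed.

To row units: -0.169 m / 0.6 = -0.2817, -0.165 m / 0.6 = -0.275.

```bash
python3 rem.py .4649 -.002 .133 1.4056
```

```text
turn 0.0004 shift [-0.1694  0.0023  0.1927] F [-0.  -0.6  0.3] tilt [-2.7e-03 -5.0e-04 -1.0e+00]
```

Emit:
shift_gripper --pt "-0.0667 0 0 0 0" --pt "-0.1333 0 0 0 0" --pt "-0.2 0 0 0 0" --pt "-0.25 0 0 0 0" --pt "-0.275 0 0 0 0" --pt "-0.2817 0 0.0667 0 0" --pt "-0.2817 0 0.1333 0 0" --pt "-0.2817 0 0.2 0 0" --pt "-0.2817 0 0.2333 0 0" --pt "-0.2817 0 0.2333 0 0"

```text
t: 12.75
ee_pos: [0.4607, -0.0005, 0.1832]
eef_rot: [-2.392, -2.027, 0.008]
wrist_force: [0.6, -0.8, -0.3]
grip_width: 0.001
grip_force: 0.0
```

```bash
python3 rem.py .4649 -.002 .133 1.4056
```

```text
turn 0.0007 shift [-0.0008  0.0048  0.0502] F [ 0.6 -0.8 -0.3] tilt [-0.0082  0.0014 -1.    ]
```

To row units: 0.05 m / 0.6 = 0.0833, 0.003 m / 0.6 = 0.005.

Emit:
shift_gripper --pt "0 0.005 0.05 0 0" --pt "0 0.005 0.0833 0 0" --pt "0 0.005 0.0833 0 0" --pt "0.0333 0.005 0.0833 0 0" --pt "0.0583 0.005 0.0833 0 0" --pt "0.0717 0.005 0.0833 0 0" --pt "0.0833 0.005 0.0833 0 0"

```text
t: 13.45
ee_pos: [0.4758, 0.0479, 0.1386]
eef_rot: [2.395, 2.03, 0.002]
wrist_force: [0.2, -1.3, -0.1]
grip_width: -0.006
grip_force: 0.3
```

```bash
python3 rem.py .4757 .0622 .133 1.4056
```

```text
turn 0.0008 shift [ 0.0141 -0.0024  0.0056] F [ 0.2 -1.3 -0.1] tilt [ 1.9e-03 -7.0e-04 -1.0e+00]
```

Emit:
shift_gripper --pt "0.01 0 0 0 0" --pt "0.0183 0 0 0 0" --pt "0.025 0 0 0 0" --pt "0.03 0 0 0 0" --pt "0.03 0 0 0 0"

```text
t: 13.95
ee_pos: [0.4776, 0.0646, 0.1372]
eef_rot: [2.396, 2.029, -0.003]
wrist_force: [-0.6, -4.4, 2.9]
grip_width: 0.003
grip_force: 2.4
```

```bash
python3 rem.py .4757 .0622 .133 1.4056
```

```text
turn -0.0001 shift [-0.0026 -0.0015  0.0042] F [-0.6 -4.4  2.9] tilt [-7.0e-04 -2.5e-03 -1.0e+00]
```

To row units: 0.006 m / 0.6 = 0.01, 0.003 m / 0.6 = 0.005.

Emit:
shift_gripper --pt "0.005 0 0 0 0" --pt "0.01 0 0 0 0" --pt "0.01 0 0 0 0"

```text
t: 14.25
ee_pos: [0.4781, 0.067, 0.1372]
eef_rot: [2.395, 2.023, -0.013]
wrist_force: [-3.1, -18.5, 3.4]
grip_width: -0.005
grip_force: 9.1
```

```bash
python3 rem.py .4757 .0622 .133 1.4056
```

```text
turn -0.0027 shift [-0.0051 -0.0015  0.0043] F [ -3.1 -18.5   3.4] tilt [-0.0019 -0.0105 -0.9999]
```

Emit:
shift_gripper --pt "0.005 0 0 0 0" --pt "0.0083 0 0 0 0" --pt "0.0083 0 0 0 0"

```text
t: 14.55
ee_pos: [0.4789, 0.0717, 0.1372]
eef_rot: [2.395, 2.022, -0.013]
wrist_force: [-2.7, -18.3, 3.9]
grip_width: 0.0
grip_force: 9.4
```

```bash
python3 rem.py .4757 .0622 .133 1.4056
```

```text
turn -0.0031 shift [-0.0098 -0.0016  0.0043] F [ -2.7 -18.3   3.9] tilt [-0.0019 -0.0107 -0.9999]
```

Clip b now meets a hard stop: about 18 N, with the box sliding a few mm. Backing off and going over to the +y end.

To row units: 0.16 m / 0.6 = 0.2667, -0.03 m / 0.6 = -0.05.

Emit:
shift_gripper --pt "-0.0333 0 0 0 0" --pt "-0.05 0 -0.05 0 0" --pt "-0.05 0 -0.125 0 0" --pt "-0.05 0 -0.2 0 0" --pt "-0.0167 0 -0.25 0 0" --pt "0.05 0 -0.25 0 0" --pt "0.1333 0 -0.25 0 0" --pt "0.2 0 -0.25 0 0" --pt "0.2667 0 -0.25 0 0" --pt "0.2667 0 -0.25 0 0"

```text
t: 15.55
ee_pos: [0.5059, 0.2381, 0.2863]
eef_rot: [-2.39, -2.036, -0.001]
wrist_force: [-0.0, -0.6, -0.4]
grip_width: -0.001
grip_force: 0.0
```

```bash
python3 look.py c1
python3 - <<'E'
from h import *
cv2.imwrite("pics/side2.png",read_camera("side")[:,:,::-1])
a=cv2.imread("pics/c1.png");c=cv2.imread("pics/side2.png")[200:340,150:310];cv2.imwrite("pics/c12.png",np.hstack([a,cv2.resize(c,(240,420))]))
E
python3 rem.py .5317 .398 .133 1.4056
```

```text
turn 0.0022 shift [ 0.1655 -0.0003  0.1534] F [-0.4  0.4 -0.2] tilt [-1.6e-03 -5.0e-04 -1.0e+00]
```

View pics/c12.png

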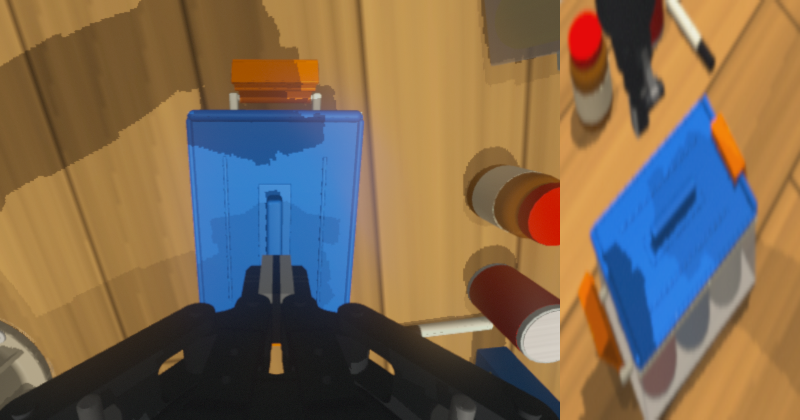

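Clip b, at the right in the side view, is now flush against the lid. Clip a at (275,80) is still open, and the lid is square.

To row units: 0.168 m / 0.6 = 0.28, 0.165 m / 0.6 = 0.275.

Emit:
shift_gripper --pt "0.0667 0 0 0 0" --pt "0.1417 0 0 0 0" --pt "0.2167 0 0 0 0" --pt "0.275 0 0 0 0" --pt "0.28 0 0.0667 0 0" --pt "0.28 0 0.1333 0 0" --pt "0.28 0 0.2 0 0" --pt "0.28 0 0.2417 0 0" --pt "0.28 0 0.25 0 0" --pt "0.28 0 0.25 0 0"

```text
t: 16.65
ee_pos: [0.5334, 0.3982, 0.1368]
eef_rot: [-2.398, -2.029, 0.003]
wrist_force: [0.7, 0.5, 0.4]
grip_width: 0.003
grip_force: 0.0
```

```bash
python3 rem.py .5317 .398 .133 1.4056
```

```text
turn -0.0014 shift [-0.0004 -0.0016  0.0038] F [0.7 0.5 0.4] tilt [-0.0018 -0.0011 -1.    ]
```

To row units: -0.068 m / 0.6 = -0.1133, -0.064 m / 0.6 = -0.1067.

Emit:
shift_gripper --pt "-0.0333 0 0.005 0 0" --pt "-0.0583 0 0.005 0 0" --pt "-0.075 0 0.005 0 0" --pt "-0.0867 0 0.005 0 0" --pt "-0.0967 0 0.005 0 0" --pt "-0.1067 0 0.005 0 0" --pt "-0.1133 0 0.005 0 0" --pt "-0.1133 0 0.005 0 0"

```text
t: 17.45
ee_pos: [0.5222, 0.3322, 0.1346]
eef_rot: [2.397, 2.03, -0.0]
wrist_force: [0.1, -0.4, 0.3]
grip_width: 0.002
grip_force: 0.0
```

Emit:
shift_gripper --pt "-0.005 0 0 0 0" --pt "-0.01 0 0 0 0" --pt "-0.01 0 0 0 0"

```text
t: 17.75
ee_pos: [0.5221, 0.3303, 0.1345]
eef_rot: [-2.391, -2.03, -0.01]
wrist_force: [2.8, 13.1, -2.4]
grip_width: 0.0
grip_force: 6.2
```

```bash
python3 rem.py .5317 .398 .133 1.4056
```

```text
turn 0.0023 shift [ 0.0684 -0.0015  0.0021] F [ 2.8 13.1 -2.4] tilt [ 0.0016  0.0078 -1.    ]
```

The manual's scale: shifts go in shares of 0.6 m and turns go in shares of 4 rad. Converting my numbers, -0.005 m / 0.6 = -0.0083, -0.003 m / 0.6 = -0.005.

Emit:
shift_gripper --pt "-0.005 0 0 0 0" --pt "-0.0083 0 0 0 0" --pt "-0.0083 0 0 0 0"

```text
t: 18.05
ee_pos: [0.5217, 0.3259, 0.1345]
eef_rot: [-2.391, -2.031, -0.011]
wrist_force: [2.3, 14.0, -3.1]
grip_width: 0.001
grip_force: 6.8
```

Emit:
shift_gripper --pt "0.0333 0 0 0 0" --pt "0.0583 0 -0.05 0 0" --pt "0.0583 0 -0.125 0 0" --pt "0.0583 0 -0.2 0 0" --pt "0.0167 0 -0.2667 0 0" --pt "-0.05 0 -0.2667 0 0" --pt "-0.1167 0 -0.2667 0 0" --pt "-0.1667 0 -0.2667 0 0" --pt "-0.1667 0 -0.2667 0 0"

```text
t: 18.95
ee_pos: [0.5032, 0.22, 0.2944]
eef_rot: [2.4, 2.026, -0.003]
wrist_force: [0.5, 0.2, 1.1]
grip_width: -0.0
grip_force: 0.0
```

```bash
python3 look.py f1
python3 - <<'E'
from h import *
cv2.imwrite("pics/side3.png",read_camera("side")[:,:,::-1]);cv2.imwrite("pics/scene3.png",read_camera("scene")[:,:,::-1])
a=cv2.imread("pics/f1.png")[:,130:430];b=cv2.imread("pics/scene3.png")[170:310,270:430];c=cv2.imread("pics/side3.png")[210:350,140:300]
cv2.imwrite("pics/f.png",np.hstack([cv2.resize(a,(320,420)),np.vstack([cv2.resize(b,(420,300)),cv2.resize(c,(420,300))])[90:510] if 0 else np.hstack([cv2.resize(b,(240,420)),cv2.resize(c,(240,420))])]))
E
```

```text
(no output)
```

View pics/f.png

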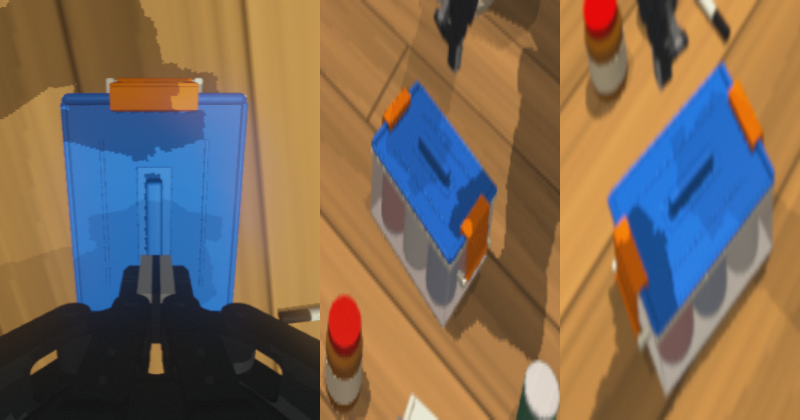

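Both orange clips lie over the lid's ends in all three views: (155,95) in the wrist view, then both ends of the lid in the scene and side views. The lid is flat and the arm is clear.

```bash
python3 -c "
from rig import ctrl, order, read_camera, camera_model, observe
print(order.finish_job())"
```

```text
the job is handed in; nothing more can be done
None
```

I handed the job in at about 19 s of the 58 s limit: the lid is seated squarely, and both clips look snapped home in the last pictures and each reached a hard stop when pushed. The box slid a few millimetres during each push, I saw none of the other stock disturbed, and the hand-in gave no verdict.

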